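Set the preload and hold the gap sensor over the sample

ROBOT

A 6-joint arm with a two-finger parallel gripper is mounted at the origin on the work surface. World frame = base frame: x ahead of the robot, y to its left, z up, the work surface at z = 0. Lengths are in m, angles in rad, forces in N, time in s.
With the tool pointing down it reaches from about 0.425 to 0.925 m from the base axis. Payload 12.5 kg.
Tool frame: the origin (TCP) lies midway between the tips of the shut fingers; the grasp point (between the pads) lies 19 mm behind it (bot.grip_depth is the distance from the TCP to the grasp point, in m); z points along the fingers, y is the line along which they close (so a half turn about z gives the same grasp; the last joint's range is limited). The gripper opens to 85 mm and grips with 20 to 120 N. Pads are 22 mm wide; open, the fingers measure 114 mm over their backs; the gripper's body (76 mm by 85 mm) begins 54 mm behind the grasp point. The pads swing forward as they close: fully open they stand 13 mm farther back than shut.
Start: joints at [-1.282, 0.491, 1.559, -0, 1.092, -0.106], TCP at [0.24, -0.577, 0.231] pointing down, gripper open.
Joint ranges: [-3.1, 3.1], [-0.84, 2.19], [0.05, 2.79], [-1.13, 4.28], [0.06, 2.93], [-2.69, 2.69]. Speed limits (rad/s): [2.22, 2.22, 2.79, 3.14, 3.14, 3.14].

INTERFACE

Orientations are given as a unit quaternion [x, y, z, w].
In Python, from cell import sensors, get_image, bot, search_frame gives the robot as it stands. The module is installed in compiled form; this text tells all that it offers.
- The arm moves only by the shell command python3 -m inch 'ROWS' [OPENING] [FORCE]. ROWS is JSON, a list of rows, each a list of 6 numbers: the shift along the tool's x, y, z as a fraction of full scale, then the turn, a rotation vector about the tool's x, y, z as a fraction of full scale. In form: [[x, y, z, wx, wy, wz], ...]. A call has 1 to 5 rows; each row shifts and turns the commanded pose from where the row before left it, along the tool's axes as they then stand; what a row does not reach is not made up. Full scale, the value 1, is 0.02 m for a shift and 0.08 rad for a turn. A row lasts 1/8 s, in which the tool goes at most 62.5 mm and 10.7 degrees, less where a joint would pass 70% of its speed; a pose out of reach is approached as far as the arm can. A call with a number of a shift or a turn outside -1 to 1 is refused whole. A call with a gripper value outside its range is refused whole. OPENING is the finger opening in mm, from 0 to 85.4, set as the call begins (- or left out, the last holds). The fingers move at their own pace and stop on an object; FORCE is the grip in N (left out, the last holds). Time passes only in rows, so rows that do not move let the fingers close. It gives the time, the measured TCP pose, the force, the opening and the grip force at its end, in the units of the state.
- sensors.get_state(): the state, without advancing time (a new reading comes with each control period).
- get_image(name): name is "scene" or "top" or "wrist"; returns a dict with "pixels" (480x640x3 uint8, blue, green, red), "intrinsics" (3x3 intrinsics, pixels), "R" (3x3) and "t" (3): a world point X has camera coordinates R X + t. Camera axes: x right, y down, z forward; pixel columns grow to the right and rows downward; lengths in m; the calibration is good to about 2 mm. A picture is of the moment at which its call begins. There is no depth.
- bot.close_job(): hands the job in; it is judged then, once.
Trained networks look in the newest picture that a camera, given by its name, has taken for a name from the list of things; names that differ only in an ending like _2 or _b are one class to them, and where a whole thing is asked for, a point or a joint stands for the part that bears it (a point fixed in the world has none). Each returns a list of dicts, best first, with "confidence" (0 to 1); they miss things now and then, are a little off and sometimes report something else, mostly with a low value. They report only what shows in the picture. A call takes as long as a camera call. They do not tell look-alikes from the thing itself.
- search_frame(camera, name): "extent" ([left, top, width, height] in pixels, round what is visible of it).
The state is a dict: "time_s": time; "joints": joint angles; "joint_velocities": joint speeds; "joint_efforts": joint torques, N m; "position": TCP position; "orientation": TCP orientation; "wrist_force": force on the tool from outside, world axes, zero at the start; "ft_torque": the same for the moment, N m; "grip_width": finger opening in m; "grasp_force": force on a finger pad.
Only numpy, scipy, OpenCV 4.12 (cv2) and the standard library are available. Lean on these libraries where they do the work, as an engineer would, in place of code of your own. Each camera call takes 0.05 s, during which the arm holds its last target. There are 200 camera calls.

TASK

Draw the preload rig's sprung slide out by its upright grip until its pointer is level with the marker rider (leave the rider where it is) and let go; the slide's brake keeps it there. Then take the square-headed sensor out of its stand, carry it over the guard, and finish while still holding it still and upright inside the guard, centred over the round sample with its face hovering about 6 mm above it. The sensor must not touch the rig at any time, and the other things on the bench stay where they are.

Things in the scene. Friction and masses are not known exactly. Their poses are not given: they have to be found in the camera images.
- rig: Fixed preload rig on an dark grey base plate 300 x 130 x 14 mm; origin on the bench surface under it, x along its length towards the sample, z up; plate from x = -155 to +145 mm. From -x to +x it carries the slide on two rails, a dark spring barrel (x = -6 to 39, top 47 mm high) and the guard round the sample. A white scale strip lies along its +y edge
- guard_rim (a point): centre of the guard's open top, 85 mm above the bench, right above the sample; the guard is a square of white posts and rails with clear side panels, 96 mm outside and 80 mm inside, sides along the rig's x and y; axes as the rig's
- sample_top (a point): centre of the top face of the sample, a flat steel disc 32 mm across on a brass pillar in the middle of the guard; at x = 92, y = 0, z = 45 mm in the rig's frame; axes as the rig's
- gauge (a joint): how far the sprung slide is drawn out, in m (0 = in, at most 0.085). It is drawn along the rig's -x, away from the sample. A spring (50 N/m, 1 N at 0) pulls it back and a brake (6 N friction) resists either way, so drawing it out takes up to about 11 N and it stays where it is let go
- gauge_grip (a point): point in the slide's black upright grip, 68 mm above the bench; the grip is 14 mm along the rig's x, 24 mm along its y, and stands from 30 to 85 mm above the bench; this point is on its centre line. At gauge = 0 it is at x = -50, y = 0 in the rig's frame. Axes as the rig's
- gauge_pointer (a point): tip of the slide's thin steel pointer, which sticks out 38 mm to the rig's +y from the grip's centre, 24.5 mm above the bench; axes as the rig's
- marker_tip (a point): tip of the pointer of the marker rider, a small steel block (12 x 14 mm, top 26 mm above the bench) on the rig's +y edge; the slide's pointer meets it when drawn to the mark; axes as the rig's
- marker (a joint): where the rider stands, in m, on the same scale as the gauge joint (the pointers are level when gauge = marker); it varies from 0.035 to 0.065 and is held by friction
- sensor: the gap sensor, loose, standing in one of the two stands: steel barrel 22 mm across from 0 to 62 mm, then an aluminium head of 28 x 28 mm square section from 62 to 105 mm; about 0.16 kg. Origin at the centre of its lower (sensing) face, z up along the barrel, head sides along its x and y
- round_probe: another probe, not to be used, in the other stand: barrel 22 mm across, round head 34 mm across from 55 to 85 mm above its origin, which is the centre of its lower face
- stand_a: fixed grey socket stand, 56 x 56 x 50 mm, with a round hole of 25 mm in its top, 40 mm deep; origin under its centre; a probe in it stands on the hole's floor, 10 mm above the bench
- stand_b: a second stand, same as stand_a; which of them holds the sensor varies
- bottle: amber glass bottle with black cap, 60 mm across, 115 mm tall; bystander; origin at the centre of its underside
- jar: jar with white cap, 64 mm across, 80 mm tall; bystander; origin at the centre of its underside
- beaker: open glass beaker, 66 mm across, 85 mm tall; bystander; origin at the centre of its underside
- screwdriver: screwdriver lying flat, 180 mm long along its x; bystander; origin at the centre of its underside
- wrench: steel spanner lying flat, 150 mm long along its x; bystander; origin at the centre of its underside
- weight: steel knobbed weight, 38 mm across, 56 mm tall; bystander; origin at the centre of its underside
Things that resemble listed ones, but are neither listed nor needed, are in the scene too. Leave any black look-alike of the sensor alone.

How it is judged:
By the outcome, as a careful person would: the job done as asked, in the order asked, and still so for the second after the job is handed in, while the arm keeps its last pose, push and grip.
It also fails if it takes over 56 s, if anything falls off the work surface, if the arm or the gripper's body presses on something with over 40 N, if the wrist force passes 120 N, or if a joint passes its speed limit or range.

## Working session

There is one attempt and no reset: what is moved stays moved. The work goes in short steps, Python scripts to look and compute and a shell command to move; the robot and the scene stay as the last step left them, time stands still between calls to the robot, and variables do not carry over. Pictures are saved under pics/ and viewed, at most 10 in all, crops included, and the job is handed in when it is done.

```bash
mkdir -p pics; cat > h.py <<'E'
import numpy as np, cv2
from cell import sensors, get_image, bot, search_frame
def ray(im,u,v):
    K,R,t=map(np.array,(im["intrinsics"],im["R"],im["t"]))
    d=R.T@np.linalg.solve(K,[u,v,1.]); return -R.T@t, d
def at_z(im,u,v,z):
    c,d=ray(im,u,v); return c+d*(z-c[2])/d[2]
def proj(im,X):
    p=np.array(im["intrinsics"])@(np.array(im["R"])@np.array(X)+np.array(im["t"])); return p[:2]/p[2]
E
python3 - <<'E'
from h import *
for c in("top","scene"):
    im=get_image(c); cv2.imwrite(f"pics/{c}0.png",im["pixels"])
    print(c,np.round(-np.array(im["R"]).T@np.array(im["t"]),3))
    for n in("rig","guard_rim","sample_top","gauge_grip","marker","sensor","round_probe","stand_a","bottle","jar","beaker","screwdriver","wrench","weight"):
        print(n,[(round(d["confidence"],2),np.round(d["extent"]).astype(int).tolist()) for d in search_frame(c,n)[:3]])
print(sensors.get_state())
E
```

```text
top [ 0.239 -0.004  1.777]
rig [(0.8, [277, 166, 60, 112]), (0.67, [424, 282, 61, 18])]
guard_rim [(0.78, [274, 165, 62, 113]), (0.51, [374, 153, 20, 27])]
sample_top [(0.98, [275, 166, 60, 111]), (0.51, [296, 226, 12, 18]), (0.25, [182, 219, 15, 16])]
gauge_grip [(0.56, [294, 226, 15, 20])]
marker []
sensor [(0.75, [449, 202, 14, 16]), (0.66, [450, 234, 17, 16]), (0.65, [455, 171, 18, 18])]
round_probe [(0.68, [394, 254, 17, 13]), (0.45, [423, 283, 63, 16])]
stand_a [(0.63, [442, 200, 24, 27]), (0.52, [386, 250, 25, 27])]
bottle []
jar [(0.75, [174, 190, 27, 27])]
beaker [(0.8, [179, 323, 26, 21]), (0.47, [293, 231, 14, 12]), (0.29, [394, 252, 15, 14])]
screwdriver [(0.75, [423, 283, 25, 14]), (0.15, [386, 250, 23, 27])]
wrench [(0.9, [175, 263, 48, 32])]
weight [(0.56, [185, 218, 12, 16]), (0.17, [423, 282, 24, 14])]
scene [0.885 0.566 1.159]
rig [(0.69, [223, 251, 159, 104]), (0.21, [388, 417, 27, 25])]
guard_rim [(0.57, [225, 250, 156, 101])]
sample_top [(0.55, [224, 252, 156, 102]), (0.26, [189, 133, 15, 30])]
gauge_grip [(0.76, [305, 266, 29, 27]), (0.61, [358, 424, 35, 44]), (
[... 634 characters left out ...]
ints': array([-1.28160121e+00,  4.90885902e-01,  1.55890495e+00, -3.68134340e-06,
        1.09168884e+00, -1.05595005e-01]), 'joint_velocities': array([-0.00225352, -0.00036807, -0.00051057, -0.00060469, -0.00038818,
        0.00278067]), 'joint_efforts': array([ 4.02650858e-04, -6.18268061e+01, -2.61844987e+01, -1.25324746e-04,
        3.99056189e-04,  1.09565980e-05]), 'position': array([ 0.24041165, -0.5769289 ,  0.231334  ]), 'orientation': array([9.80580605e-01, 1.96116480e-01, 3.55127744e-06, 5.63950069e-05]), 'wrist_force': array([ 0.38848029,  0.58071214, -0.23034325]), 'ft_torque': array([ 0.03244434, -0.00330994,  0.03919414]), 'grasp_force': 0.0, 'grip_width': 0.08542742410302377}
```

```bash
python3 - <<'E'
import cv2,numpy as np
t=cv2.imread("pics/top0.png");s=cv2.imread("pics/scene0.png")
a=cv2.resize(t[140:360,160:500],(800,518),interpolation=3)
cv2.imwrite("pics/a.png",a)
b=cv2.resize(s[90:370,130:480],(750,600),interpolation=3)
cv2.imwrite("pics/b.png",b)
E
```

```text
(no output)
```

View pics/a.png

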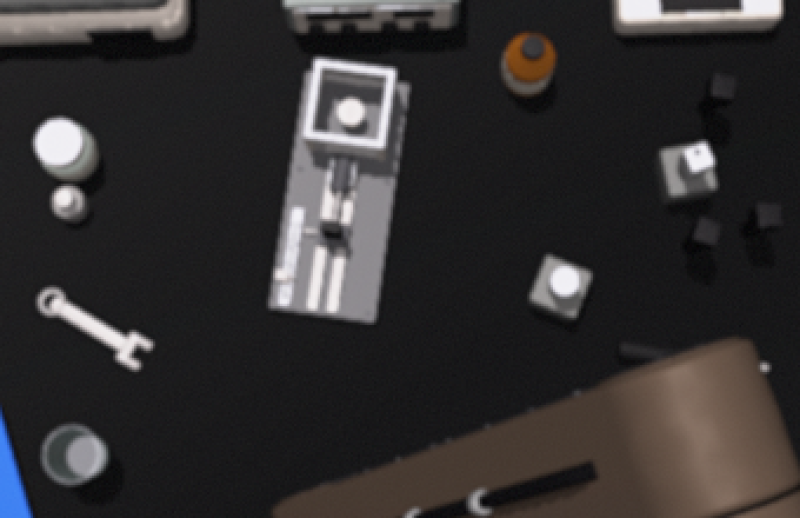

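View pics/b.png

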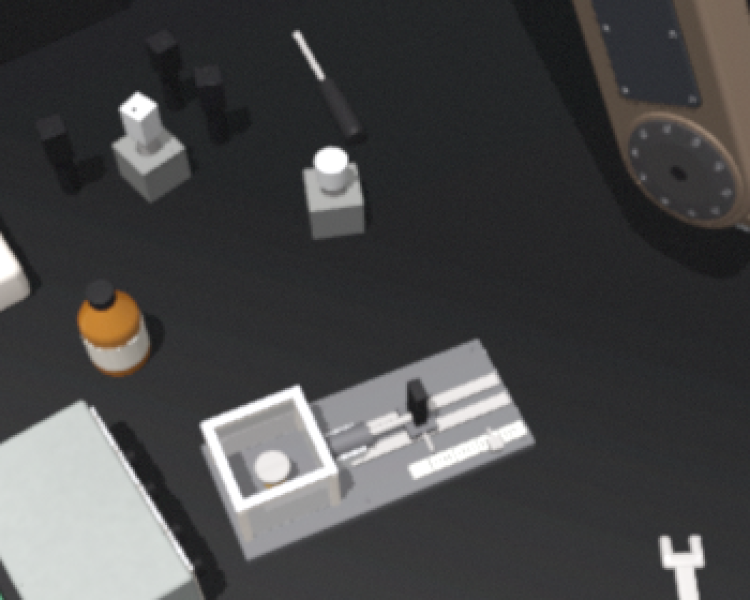

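Top crop (full-frame = 160+u/2.353, 140+v/2.353): the rig's guard is at (350,102), grip at (333,228) and rider at about (283,275). The bottle is at (528,65). Sensor candidates:
- Silver square head in the upper stand at (697,157).
- Round white head in the stand at (563,280).
- Three black square look-alikes at (722,88), (705,232) and (768,215).

The silver square head in the stand fits the description. Next I fit the poses.

```bash
python3 - <<'E'
from h import *
from scipy.optimize import least_squares
T,S=get_image("top"),get_image("scene")
ta=lambda p:(160+p[0]/2.3529,140+p[1]/2.3545)
sb=lambda p:(130+p[0]/2.143,90+p[1]/2.143)
G=[( .14,.048,.085),(.14,-.048,.085),(.044,-.048,.085),(.044,.048,.085)]
obs=[(T,ta(p),g) for p,g in zip([(313,58),(397,67),(388,148),(304,138)],G)]
obs+=[(S,sb(p),g) for p,g in zip([(243,507),(203,428),(298,390),(338,468)],G)]
obs+=[(T,ta((270,308)),(-.155,.065,.014)),(T,ta((376,322)),(-.155,-.065,.014)),(S,sb((478,340)),(-.155,-.065,.014)),(S,sb((535,440)),(-.155,.065,.014)),(S,sb((248,556)),(.145,.065,.014))]
def W(x,g):
    c,s=np.cos(x[2]),np.sin(x[2]); return np.array([x[0]+c*g[0]-s*g[1],x[1]+s*g[0]+c*g[1],g[2]])
f=lambda x:np.concatenate([proj(i,W(x,g))-p for i,p,g in obs])
r=least_squares(f,[.6,.05,0],loss="soft_l1"); print("rig",r.x.round(4),np.round(r.fun.reshape(-1,2),1).tolist())
for n,g in(("grip0",(-.05,0,.068)),("sample",(.092,0,.045))): print(n,W(r.x,g).round(4))
print("grip top",at_z(T,*ta((333,226)),.085).round(4))
print("rider T",at_z(T,*ta((283,275)),.026).round(3),"S",at_z(S,*sb((495,438)),.026).round(3))
for n,a,b,z in(("sensor",(697,157),(139,106),.115),("round",(565,280),(331,160),.095)):
    print(n,at_z(T,*ta(a),z).round(4),at_z(S,*sb(b),z).round(4))
for a,b,z in((("bottle"),(532,48),.115),("jar",(62,140),.08),("b1",(724,86),.115),("b2",(706,230),.115),("b3",(768,213),.115)): print(a,at_z(T,*ta(b),z).round(3))
from scipy.spatial.transform import Rotation as Ro
print(Ro.from_quat(sensors.get_state()["orientation"]).as_matrix().round(3))
im=get_image("wrist");print(-np.array(im["R"]).T@np.array(im["t"]))
E
```

```text
rig [ 0.5943  0.0645 -0.1666] [[0.2, 0.2], [-1.6, 0.7], [-2.4, -0.5], [-0.9, -0.7], [-2.2, 0.5], [-0.6, -3.5], [0.2, -3.3], [0.1, -0.2], [-0.6, -0.3], [-0.5, -0.2], [-0.1, -3.0], [0.7, -1.3], [-0.0, 0.5]]
grip0 [0.545  0.0728 0.068 ]
sample [0.6851 0.0493 0.045 ]
grip top [0.5368 0.0706 0.085 ]
rider T [0.489 0.135 0.026] S [0.49  0.137 0.026]
sensor [ 0.5981 -0.3531  0.115 ] [ 0.6018 -0.3502  0.115 ]
round [ 0.4628 -0.1961  0.095 ] [ 0.4661 -0.1917  0.095 ]
bottle [ 0.735 -0.169  0.115]
jar [0.652 0.39  0.08 ]
b1 [ 0.681 -0.39   0.115]
b2 [ 0.513 -0.358  0.115]
b3 [ 0.53  -0.43   0.115]
[[ 0.923  0.385  0.   ]
 [ 0.385 -0.923 -0.   ]
 [-0.     0.    -1.   ]]
[ 0.30505237 -0.55075505  0.37340913]
```

```bash
I="python3 -m inch"
python3 -m inch '[[1,-0.9,0,0,0,0],[1,-0.9,0,0,0,0],[1,-0.9,0,0,0,0],[1,-0.9,0,0,0,0],[1,-0.9,0,0,0,0]]' 50 >/dev/null
python3 -m inch '[[1,-0.9,0,0,0,0],[1,-0.9,0,0,0,0],[1,-0.9,0,0,0,0],[1,-0.9,0,0,0,0],[1,-0.9,0,0,0,0]]' >/dev/null
python3 -m inch '[[1,-0.9,0,0,0,0],[1,-0.9,0,0,0,0],[1,-0.9,0,0,0,0],[1,-0.9,0,0,0,0],[1,-0.9,0,0,0,0]]' 
python3 -m inch '[[1,-0.9,0,0,0,0],[1,-0.9,0,0,0,0],[1,-0.9,0,0,0,0],[1,-0.9,0,0,0,0],[1,-0.9,0,0,0,0]]' >/dev/null
python3 -m inch '[[1,-0.9,0,0,0,0],[1,-0.9,0,0,0,0],[1,-0.9,0,0,0,0],[1,-0.9,0,0,0,0],[1,-0.9,0,0,0,0]]' >/dev/null
python3 -m inch '[[0.8,-0.8,0,0,0,0],[0.8,-0.8,0,0,0,0],[0,0,0,0,0,-1],[0,0,0,0,0,-1],[0,0,0,0,0,-1]]' >/dev/null
python3 -m inch '[[0,0,0,0,0,-1],[0,0,0,0,0,-1],[0,0,0,0,0,-1],[0,0,0,0,0,-1],[0,0,0,0,0,-1]]' >/dev/null
python3 -m inch '[[0,0,0,0,0,-1],[0,0,0,0,0,-1],[0,0,0,0,0,-1],[0,0,0,0,0,-1],[0,0,0,0,0,-0.6]]'
python3 - <<'E'
from h import *
im=get_image("wrist");cv2.imwrite("pics/w1.png",im["pixels"])
np.savez("w1.npz",K=im["intrinsics"],R=im["R"],t=im["t"])
X=np.array([.5943,.0645,0]);c,s=np.cos(-.1666),np.sin(-.1666)
for g in((-.155,.065,.014),(-.155,-.065,.014),(-.05,0,.085),(.044,.048,.085),(.092,0,.045)): print(g,proj(im,X+[c*g[0]-s*g[1],s*g[0]+c*g[1],g[2]]).round(1))
E
```

```text
time_s: 3.52
position: [0.4138, -0.2111, 0.2314]
orientation: [0.981, 0.196, 0.0, 0.0]
wrist_force: [-0.3, 0.5, -0.1]
grip_width: 0.05
grasp_force: 0.0
time_s: 6.65
position: [0.5459, 0.073, 0.2313]
orientation: [0.763, 0.646, 0.0, 0.0]
wrist_force: [0.5, 0.4, 0.6]
grip_width: 0.0503
grasp_force: 0.0
(-0.155, 0.065, 0.014) [212.8 146.5]
(-0.155, -0.065, 0.014) [222.8 272. ]
(-0.05, 0, 0.085) [320.2 228.6]
(0.044, 0.048, 0.085) [438.4 169.9]
(0.092, 0, 0.045) [471.6 218.8]
```

View pics/w1.png

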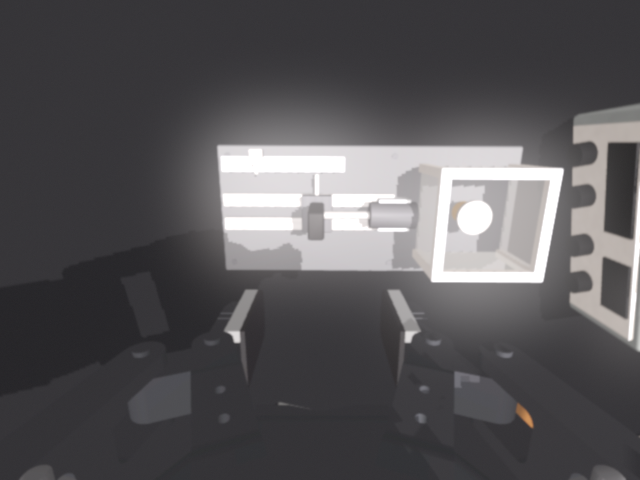

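```bash
python3 - <<'E'
import cv2
w=cv2.imread("pics/w1.png")
cv2.imwrite("pics/w1a.png",cv2.resize(w[130:290,200:410],(788,600),interpolation=2))
cv2.imwrite("pics/w1b.png",cv2.resize(w[130:290,400:580],(675,600),interpolation=2))
E
```

```text
(no output)
```

View pics/w1a.png

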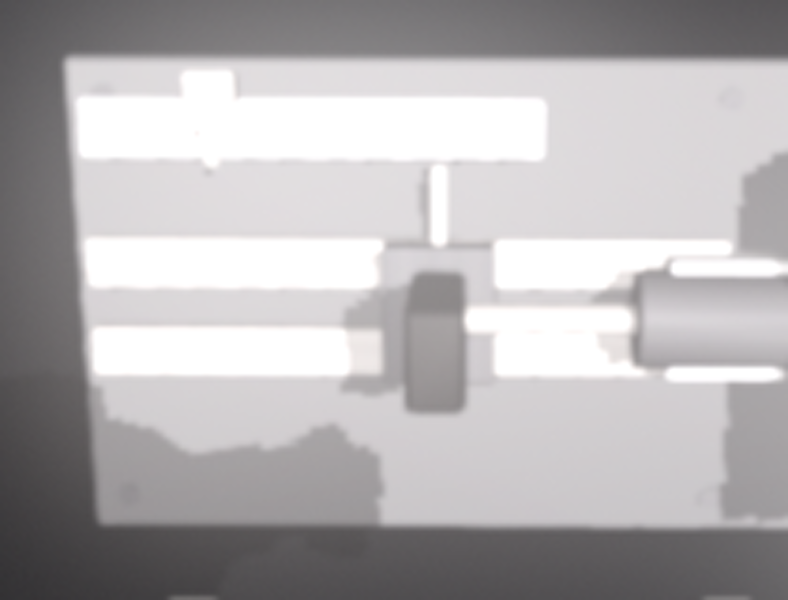

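View pics/w1b.png

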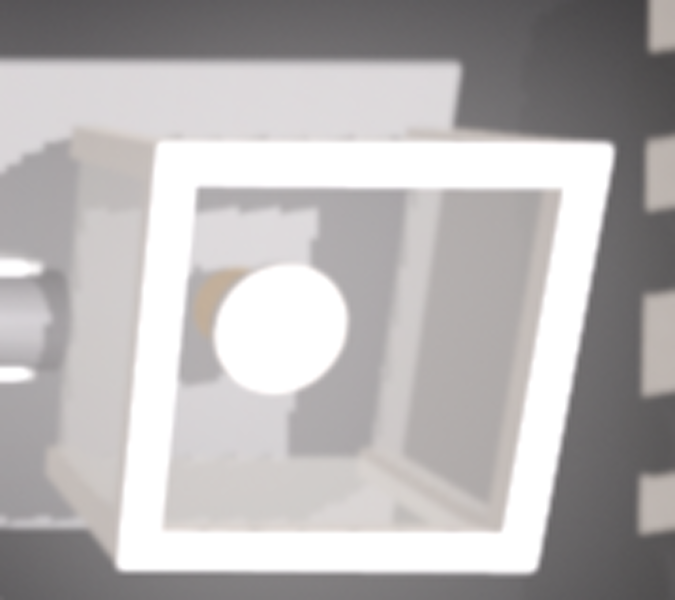

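The zoomed views show the rider tip at left crop (210,168), the slide's pointer tip at (438,165), and the grip top centre at about (435,361). In the right crop the rim's outer corners are (156,142), (614,143), (538,573) and (117,571), and the sample is at (281,328).

```bash
cat >> h.py <<'E'
def W(x,g):
    c,s=np.cos(x[2]),np.sin(x[2]); return np.array([x[0]+c*g[0]-s*g[1],x[1]+s*g[0]+c*g[1],g[2]])
def inv(x,P):
    c,s=np.cos(x[2]),np.sin(x[2]); d=np.array(P)-[x[0],x[1],0]; return np.array([c*d[0]+s*d[1],-s*d[0]+c*d[1],d[2]])
E
python3 - <<'E'
from h import *
from scipy.optimize import least_squares
z=np.load("w1.npz"); im={"intrinsics":z["K"],"R":z["R"],"t":z["t"]}
L=lambda u,v:(200+u/3.752-.37,130+v/3.75-.37); Rr=lambda u,v:(400+u/3.75-.37,130+v/3.75-.37)
obs=[(L(65,58),(-.155,.065,.014)),(L(99,525),(-.155,-.065,.014)),(Rr(461,63),(.145,.065,.014)),
(Rr(614,143),(.14,.048,.085)),(Rr(156,142),(.044,.048,.085)),(Rr(538,573),(.14,-.048,.085)),(Rr(117,571),(.044,-.048,.085)),(Rr(281,328),(.092,0,.045))]
f=lambda x:np.concatenate([proj(im,W(x,g))-p for p,g in obs])
r=least_squares(f,[.594,.0645,-.1666],loss="soft_l1"); print(r.x.round(4),r.fun.reshape(-1,2).round(1).tolist())
np.save("rig.npy",r.x)
for n,p,h in(("ptr",L(438,166),.0245),("rider",L(210,168),.0245),("gtop",L(435,361),.085)):
    P=at_z(im,*p,h); print(n,P.round(4),inv(r.x,P).round(4))
P=sensors.get_state()["position"];print("tcp",P.round(4),inv(r.x,P).round(4)); print("sample",W(r.x,(.092,0,.045)))
from scipy.spatial.transform import Rotation as Ro
print(np.degrees(Ro.from_quat(sensors.get_state()["orientation"]).as_euler("zyx")),np.degrees(r.x[2]))
E
```

```text
[ 0.5972  0.0654 -0.1685] [[-1.4, -0.4], [-0.9, 0.9], [1.5, -0.8], [-0.3, 0.9], [0.9, 0.8], [-0.7, -1.0], [0.8, -0.8], [0.1, 0.5]]
ptr [0.5476 0.1126 0.0245] [-0.0568  0.0382  0.0245]
rider [0.4897 0.1218 0.0245] [-0.1155  0.0376  0.0245]
gtop [0.5416 0.0757 0.085 ] [-0.0566  0.0008  0.085 ]
tcp [0.5459 0.073  0.2313] [-0.0519 -0.0012  0.2313]
sample [0.68790325 0.04998724 0.045     ]
[-8.06003880e+01  4.03528380e-03  1.79995152e+02] -9.652469942858751
```

```bash
python3 -m inch '[[0.05,-0.12,1,0,0,0],[0.05,-0.12,1,0,0,0],[0,0,1,0,0,0],[0,0,1,0,0,0],[0,0,1,0,0,0]]' 50
python3 -m inch '[[0,0,1,0,0,0],[0,0,1,0,0,0],[0,0,1,0,0,0],[0,0,1,0,0,0]]'
python3 -m inch '[[0,0,0,0,0,0],[0,0,0,0,0,0],[0,0,0,0,0,0],[0,0,0,0,0,0]]' 0 40
```

```text
time_s: 7.32
position: [0.5416, 0.0757, 0.1307]
orientation: [0.764, 0.645, 0.0, 0.0]
wrist_force: [0.7, 0.7, 0.4]
grip_width: 0.0498
grasp_force: 0.0
time_s: 7.82
position: [0.5416, 0.0757, 0.0508]
orientation: [0.764, 0.645, 0.0, 0.0]
wrist_force: [0.6, 0.5, 0.3]
grip_width: 0.0499
grasp_force: 0.0
time_s: 8.32
position: [0.5418, 0.0755, 0.052]
orientation: [0.764, 0.645, 0.0, 0.0]
wrist_force: [-1.6, 2.5, 4.1]
grip_width: 0.0134
grasp_force: 40.9
```

```bash
python3 -m inch '[[0,-0.5,0,0,0,0],[0,-0.5,0,0,0,0],[0,-0.5,0,0,0,0],[0,-0.5,0,0,0,0],[0,-0.5,0,0,0,0]]'
python3 -m inch '[[0,-0.3,0,0,0,0],[0,0,0,0,0,0]]'
python3 - <<'E'
from h import *
im=get_image("wrist");cv2.imwrite("pics/w2.png",cv2.resize(im["pixels"][110:270,220:430],(788,600),interpolation=2))
np.savez("w2.npz",K=im["intrinsics"],R=im["R"],t=im["t"])
E
```

```text
time_s: 8.95
position: [0.4946, 0.0838, 0.052]
orientation: [0.764, 0.645, 0.002, 0.002]
wrist_force: [10.9, 2.0, -3.3]
grip_width: 0.0131
grasp_force: 39.9
time_s: 9.2
position: [0.488, 0.085, 0.052]
orientation: [0.764, 0.645, 0.002, 0.001]
wrist_force: [6.4, 3.9, -0.1]
grip_width: 0.0134
grasp_force: 40.6
```

View pics/w2.png

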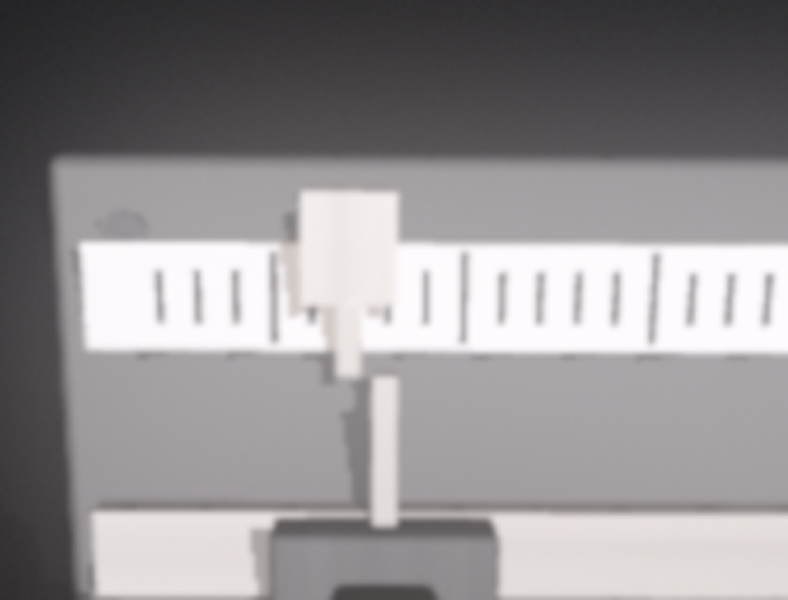

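The rider tip is at crop (347,375) and the slide pointer tip at (384,378). The 12 mm block spans 100 px, so about 4.5 mm remains.

```bash
python3 -m inch '[[0,-0.12,0,0,0,0],[0,-0.1,0,0,0,0],[0,0,0,0,0,0],[0,0,0,0,0,0]]'
python3 - <<'E'
from h import *
im=get_image("wrist");cv2.imwrite("pics/w3.png",im["pixels"])
g=cv2.cvtColor(im["pixels"],6)
for v in(206,207,208,209,210,213,216,220): print(v,g[v,305:335].tolist())
E
```

```text
time_s: 9.75
position: [0.4844, 0.0856, 0.052]
orientation: [0.764, 0.645, 0.002, 0.002]
wrist_force: [9.8, 1.9, -2.6]
grip_width: 0.0137
grasp_force: 40.2
206 [167, 167, 165, 164, 164, 161, 153, 142, 137, 137, 140, 164, 202, 225, 230, 230, 230, 226, 209, 180, 169, 168, 168, 168, 168, 167, 166, 165, 164, 165]
207 [167, 167, 167, 167, 167, 165, 158, 147, 138, 136, 140, 163, 201, 225, 230, 230, 230, 226, 208, 180, 168, 168, 168, 168, 168, 168, 168, 168, 168, 168]
208 [167, 167, 167, 167, 167, 167, 163, 152, 140, 137, 140, 163, 201, 224, 229, 229, 230, 226, 207, 177, 166, 167, 168, 168, 168, 167, 168, 168, 167, 168]
209 [167, 166, 167, 167, 167, 167, 164, 154, 140, 136, 139, 160, 195, 217, 225, 229, 229, 226, 208, 179, 167, 166, 167, 168, 168, 167, 168, 168, 168, 168]
210 [167, 167, 167, 167, 167, 167, 164, 154, 141, 136, 138, 151, 175, 197, 214, 226, 229, 227, 216, 199, 185, 173, 168, 167, 168, 167, 167, 167, 167, 167]
213 [166, 166, 166, 166, 166, 166, 164, 154, 141, 135, 135, 135, 136, 155, 196, 223, 228, 229, 229, 226, 211, 185, 169, 167, 167, 167, 167, 167, 167, 167]
216 [164, 165, 165, 165, 165, 165, 166, 163, 153, 139, 135, 135, 135, 154, 196, 222, 228, 228, 228, 224, 207, 179, 167, 166, 166, 166, 166, 167, 166, 166]
220 [164, 164, 164, 164, 164, 164, 164, 162, 151, 138, 133, 133, 137, 160, 199, 222, 227, 227, 227, 223, 206, 178, 165, 165, 165, 165, 165, 165, 165, 165]
```

```bash
python3 -m inch '[[0,-0.05,0,0,0,0],[0,0,0,0,0,0],[0,0,0,0,0,0]]'
cat > ptr.py <<'E'
from h import *
im=get_image("wrist")
g=cv2.cvtColor(im["pixels"],6).astype(float)
def c(v):
    r=np.clip(g[v,308:334]-180,0,45); return (r*np.arange(308,334)).sum()/r.sum()
print("rider",[round(c(v),2) for v in(205,206,207,208)],"ptr",[round(c(v),2) for v in(214,216,218,220)])
E
python3 ptr.py
```

```text
time_s: 10.18
position: [0.4836, 0.0857, 0.052]
orientation: [0.764, 0.645, 0.002, 0.002]
wrist_force: [9.3, 2.3, -3.2]
grip_width: 0.0137
grasp_force: 40.1
rider [np.float64(321.89), np.float64(321.89), np.float64(321.88), np.float64(321.86)] ptr [np.float64(322.01), np.float64(322.01), np.float64(322.04), np.float64(322.09)]
```

```bash
python3 -m inch '[[0,0.02,0,0,0,0],[0,0,0,0,0,0]]'
python3 -m inch '[[0,0,0,0,0,0],[0,0,0,0,0,0],[0,0,0,0,0,0]]' 50
python3 ptr.py
```

```text
time_s: 10.48
position: [0.4837, 0.0857, 0.052]
orientation: [0.764, 0.645, 0.002, 0.002]
wrist_force: [7.3, 2.9, -0.8]
grip_width: 0.0133
grasp_force: 40.4
time_s: 10.85
position: [0.4814, 0.0855, 0.0513]
orientation: [0.764, 0.645, -0.0, 0.0]
wrist_force: [0.4, 0.4, -0.6]
grip_width: 0.0498
grasp_force: 0.0
rider [np.float64(326.9), np.float64(326.88), np.float64(326.87), np.float64(326.86)] ptr [np.float64(327.02), np.float64(327.01), np.float64(327.02), np.float64(327.08)]
```

```bash
python3 -m inch '[[0,0,-1,0,0,0],[0,0,-1,0,0,0],[0,0,-1,0,0,0],[0,0,-1,0,0,0],[0,0,-1,0,0,0]]' 50 >/dev/null
python3 -m inch '[[-1,0.46,-1,0,0,0],[-1,0.46,-1,0,0,0],[-1,0.46,-1,0,0,0],[-1,0.46,-1,0,0,0],[-1,0.46,0,0,0,0]]' >/dev/null
python3 -m inch '[[-1,0.46,0,0,0,0],[-1,0.46,0,0,0,0],[-1,0.46,0,0,0,0],[-1,0.46,0,0,0,0],[-1,0.46,0,0,0,0]]' >/dev/null
python3 -m inch '[[-1,0.46,0,0,0,0],[-1,0.46,0,0,0,0],[-1,0.46,0,0,0,0],[-1,0.46,0,0,0,0],[-1,0.46,0,0,0,0]]' >/dev/null
python3 -m inch '[[-1,0.46,0,0,0,0],[-1,0.46,0,0,0,0],[-1,0.46,0,0,0,0],[-1,0.46,0,0,0,0],[-1,0.46,0,0,0,0]]' >/dev/null
python3 -m inch '[[-0.5,0.3,0,0,0,-1],[0,0,0,0,0,-1],[0,0,0,0,0,-1],[0,0,0,0,0,-1],[0,0,0,0,0,-1]]' >/dev/null
python3 -m inch '[[0,0,0,0,0,-1],[0,0,0,0,0,0]]'
python3 - <<'E'
from h import *
im=get_image("wrist");cv2.imwrite("pics/w4.png",im["pixels"])
np.savez("w4.npz",K=im["intrinsics"],R=im["R"],t=im["t"])
print([(d["confidence"],d["extent"]) for d in search_frame("wrist","sensor")])
print(proj(im,(.6,-.3515,.115)),proj(im,(.6,-.3515,.05)))
E
```

```text
time_s: 14.9
position: [0.6004, -0.351, 0.2312]
orientation: [0.589, 0.808, -0.0, -0.0]
wrist_force: [0.9, 0.1, 0.7]
grip_width: 0.0503
grasp_force: 0.0
[(0.91, [192.5, 181.5, 59.2, 49.6]), (0.81, [376.6, 259.0, 55.0, 55.1]), (0.8, [196.7, 249.5, 56.2, 68.2]), (0.77, [308.8, 211.2, 35.9, 46.4])]
[320.6692599 237.6346015] [321.00687186 219.57046243]
```

View pics/w4.png

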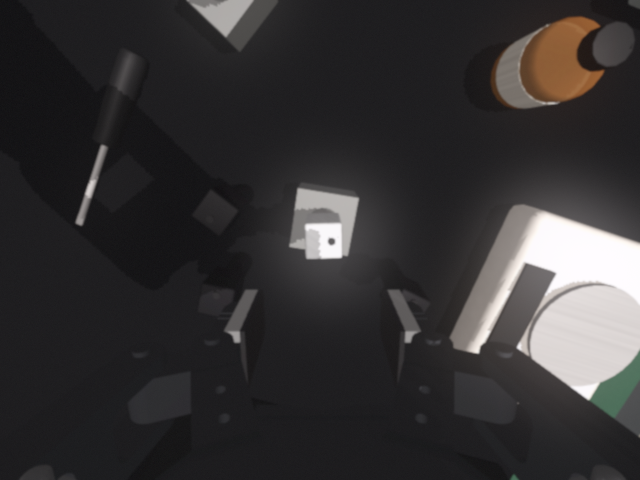

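Wrist view: the silver square head is at (323,241) in its stand, nearly aligned with the fingers. Black look-alikes are at about (215,212), (222,285) and (404,286). Next is a measurement of the head outline and the clearances.

```bash
python3 - <<'E'
from h import *
from scipy.spatial.transform import Rotation as Ro
z=np.load("w4.npz"); im={"intrinsics":z["K"],"R":z["R"],"t":z["t"]}
w=cv2.imread("pics/w4.png");g=cv2.cvtColor(w,6)
st=sensors.get_state();R=Ro.from_quat(st["orientation"]).as_matrix();p=st["position"]
tool=lambda P:(R.T@(P-p)*1000).round(1)
for th in(190,215,235):
    m=(g>th).astype(np.uint8); m[:205]=0;m[280:]=0;m[:,:295]=0;m[:,360:]=0
    c=max(cv2.findContours(m,0,2)[0],key=cv2.contourArea); r=cv2.minAreaRect(c); print(th,r)
    B=[at_z(im,*q,.115) for q in cv2.boxPoints(r)]; print([tool(b)[:2].tolist() for b in B],"ctr",tool(np.mean(B,0)))
for q in((215,205),(222,278),(404,286)): print("black",tool(at_z(im,*q,.11)))
cv2.imwrite("pics/w4c.png",cv2.resize(w[170:330,180:440],(780,480),interpolation=2))
E
```

```text
190 ((323.0, 240.0), (34.0, 36.0), 90.0)
[[10.7, -12.2], [10.7, 14.5], [-15.8, 14.9], [-15.8, -12.5]] ctr [ -2.6   1.2 116.2]
215 ((323.5, 240.5), (33.0, 35.0), 90.0)
[[9.9, -11.5], [10.0, 14.5], [-15.8, 14.9], [-15.8, -11.7]] ctr [ -2.9   1.6 116.2]
235 ((323.5, 240.0), (32.0, 33.0), 90.0)
[[9.9, -10.7], [10.0, 13.8], [-15.0, 14.2], [-15.0, -11.0]] ctr [ -2.5   1.6 116.2]
black [ 23.2 -79.4 121.2]
black [-35.  -78.5 121.2]
black [-41.5  65.7 121.2]
```

View pics/w4c.png

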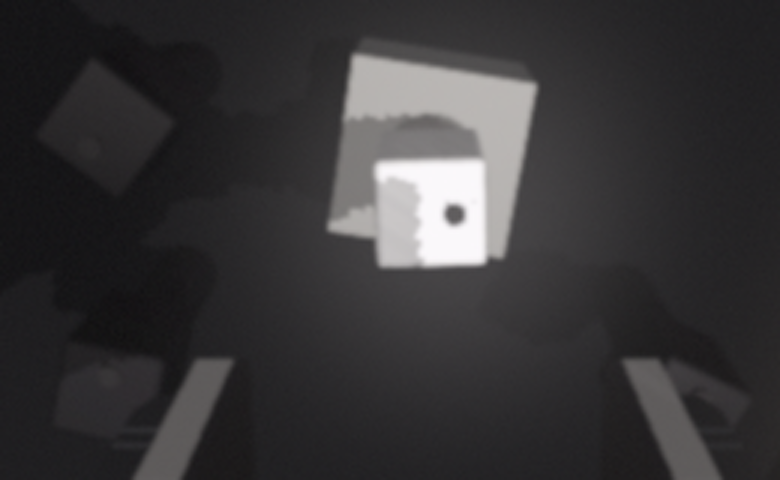

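The candidates are the silver square head at (323,241), in a stand, and the black ones at (215,212), (222,285) and (404,286), free-standing. The silver one is the sensor, so I grasp that.

```bash
python3 -m inch '[[-0.13,0.07,1,0,0,0],[0,0,1,0,0,0],[0,0,1,0,0,0],[0,0,1,0,0,0],[0,0,1,0,0,0]]' 50 >/dev/null
python3 -m inch '[[0,0,1,0,0,0],[0,0,1,0,0,0],[0,0,0.8,0,0,0]]'
python3 -m inch '[[0,0,0,0,0,0],[0,0,0,0,0,0],[0,0,0,0,0,0],[0,0,0,0,0,0]]' 0 40
```

```text
time_s: 16.0
position: [0.6023, -0.3524, 0.0737]
orientation: [0.589, 0.808, -0.0, -0.0]
wrist_force: [-0.7, -0.8, 0.2]
grip_width: 0.0495
grasp_force: 0.0
time_s: 16.5
position: [0.6026, -0.3525, 0.0758]
orientation: [0.589, 0.808, -0.0, 0.0]
wrist_force: [-0.1, -0.6, -1.6]
grip_width: 0.0275
grasp_force: 44.2
```

```bash
python3 -m inch '[[0,0,-0.5,0,0,0],[0,0,-1,0,0,0],[0,0,-1,0,0,0],[0,0,-1,0,0,0],[0,0,-1,0,0,0]]' 
python3 -m inch '[[0,0,-1,0,0,0],[0,0,-1,0,0,0],[0,0,-1,0,0,0],[0.5,0.28,0,0,0,0],[1,0.57,0,0,0,0]]' >/dev/null
python3 -m inch '[[1,0.57,0,0,0,0],[1,0.57,0,0,0,0],[1,0.57,0,0,0,0],[1,0.57,0,0,0,0],[1,0.57,0,0,0,0]]' >/dev/null
python3 -m inch '[[1,0.57,0,0,0,0],[1,0.57,0,0,0,0],[1,0.57,0,0,0,0],[1,0.57,0,0,0,0],[1,0.57,0,0,0,0]]' >/dev/null
python3 -m inch '[[1,0.57,0,0,0,0],[1,0.57,0,0,0,0],[1,0.57,0,0,0,0],[1,0.57,0,0,0,0],[1,0.57,0,0,0,0]]' >/dev/null
python3 -m inch '[[1,0.57,0,0,0,0],[0.3,0.17,0,0,0,0],[0,0,0,0,0,0]]'
python3 - <<'E'
from h import *
im=get_image("wrist");cv2.imwrite("pics/w5.png",im["pixels"])
np.savez("w5.npz",K=im["intrinsics"],R=im["R"],t=im["t"])
S=get_image("scene");cv2.imwrite("pics/s5.png",S["pixels"])
x=np.load("rig.npy")
u,v=proj(S,W(x,(.092,0,.045))).astype(int)
a=cv2.resize(im["pixels"],(400,300),interpolation=cv2.INTER_AREA) 
a=im["pixels"][100:400,180:480]; b=cv2.resize(S["pixels"][v-130:v+50,u-70:u+80],(500,600),interpolation=2)
cv2.imwrite("pics/c5.png",np.hstack([np.vstack([a,np.zeros((300,300,3),np.uint8)]),b]))
print(u,v,[proj(S,W(x,g)).round(1).tolist() for g in((.044,.048,.085),(.14,.048,.085),(.14,-.048,.085),(.044,-.048,.085),(.092,0,.045))])
print([proj(im,W(x,g)).round(1).tolist() for g in((.044,.048,.085),(.14,.048,.085),(.14,-.048,.085),(.044,-.048,.085),(.092,0,.045))])
E
```

```text
time_s: 17.12
position: [0.6025, -0.3525, 0.1674]
orientation: [0.589, 0.808, -0.0, 0.001]
wrist_force: [0.3, 0.4, -1.9]
grip_width: 0.0277
grasp_force: 44.2
time_s: 20.0
position: [0.6862, 0.0489, 0.2252]
orientation: [0.588, 0.809, -0.0, 0.0]
wrist_force: [0.2, -1.2, -1.8]
grip_width: 0.0276
grasp_force: 44.3
256 307 [[286.8, 309.3], [240.0, 328.2], [223.0, 287.1], [268.3, 269.6], [256.3, 307.0]]
[[297.4, 146.6], [405.1, 204.3], [347.3, 302.0], [245.8, 252.9], [323.7, 218.9]]
```

View pics/c5.png

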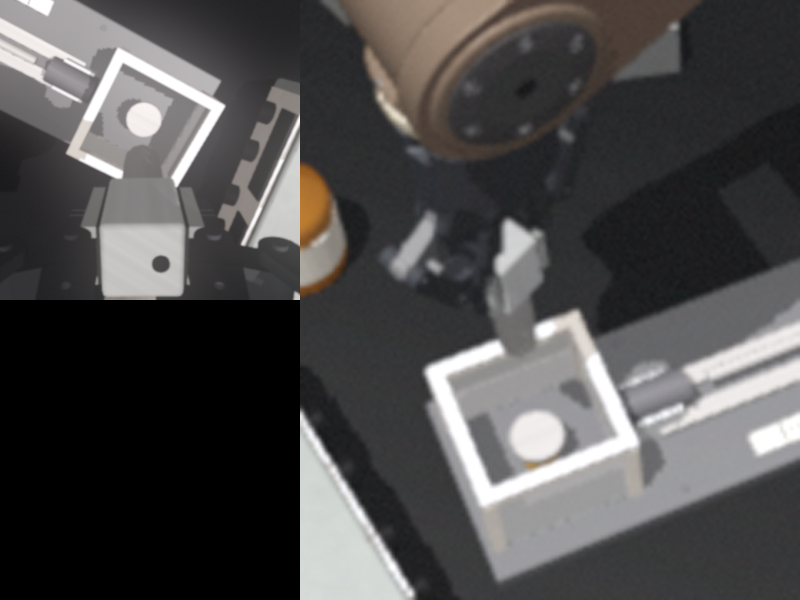

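The composite shows the sensor held upright and high behind the guard. In the wrist frame the sample is at (324,219), against a fit prediction of (323.7,218.9). Next I check the sensor's offset along the tool x axis.

```bash
python3 - <<'E'
from h import *
from scipy.spatial.transform import Rotation as Ro
z=np.load("w5.npz"); im={"intrinsics":z["K"],"R":z["R"],"t":z["t"]}
st=sensors.get_state();R=Ro.from_quat(st["orientation"]).as_matrix();p=st["position"]
for q,n in(((281.5,322),"TL"),((363.5,322),"TR"),((280,395),"BL"),((366,395),"BR")):
    P=at_z(im,*q,p[2]+.0395);print(n,(R.T@(P-p)*1000).round(1))
for a in([.011,0,.0655],[-.011,0,.0655],[0,.011,.0655],[0,-.011,.0655]): print("face rim pred",proj(im,p+R@a).round(1))
w=cv2.imread("pics/w5.png");g=cv2.cvtColor(w,6)
print(g[235:285:2,322].tolist()); print(g[265,295:350:2].tolist())
# sample centroid
m=((g>190)).astype(np.uint8); m[:195]=0;m[240:]=0;m[:,:300]=0;m[:,345:]=0
c=max(cv2.findContours(m,0,2)[0],key=cv2.contourArea);print(cv2.minAreaRect(c))
e=cv2.fitEllipse(c);s=at_z(im,*e[0],.045);x=np.load("rig.npy");print("sample",s,W(x,(.092,0,.045)),"tool",(R.T@(s-p)*1000).round(1))
print("roll/tilt",R[:,2])
# scene: face
S=get_image("scene");print("scene face pred",proj(S,p+R@[0,0,.0655]), "sample",proj(S,W(x,(.092,0,.045))))
cv2.imwrite("pics/w5z.png",cv2.resize(w[190:400,260:390],(371,600),interpolation=2))
E
```

```text
TL [ 14.1 -12.  -39.5]
TR [ 14.1  14.2 -39.5]
BL [-13.4 -13.3 -39.5]
BR [-13.4  15.9 -39.5]
face rim pred [320.6 242.4]
face rim pred [320.6 276.5]
face rim pred [338.6 259.7]
face rim pred [302.7 259.7]
[233, 181, 164, 164, 159, 128, 121, 121, 121, 120, 120, 119, 118, 117, 116, 116, 116, 116, 115, 114, 115, 120, 131, 132, 132]
[161, 155, 152, 150, 137, 116, 116, 117, 117, 118, 117, 116, 117, 117, 116, 116, 114, 114, 114, 114, 114, 113, 114, 130, 149, 152, 152, 152]
((323.5, 219.0), (34.0, 35.0), 90.0)
sample [0.68780973 0.04966404 0.045     ] [0.68790325 0.04998724 0.045     ] tool [  1.1   2.1 180.3]
roll/tilt [-9.29713857e-05 -2.85921825e-04 -9.99999955e-01]
scene face pred [251.28022557 278.62424538] sample [256.33430391 307.04370665]
```

View pics/w5z.png

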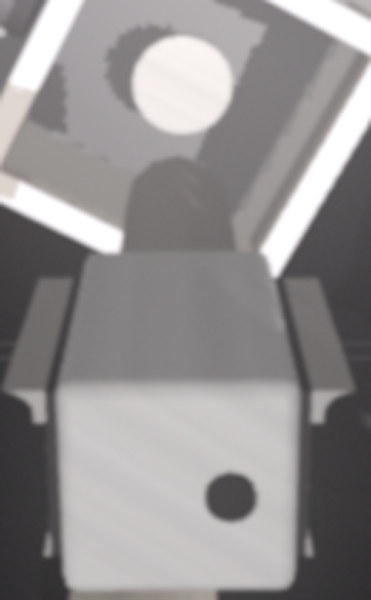

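```bash
python3 -m inch '[[0.065,0.045,0.5,0,0,0],[0,0,0.9,0,0,0],[0,0,0.9,0,0,0],[0,0,0.9,0,0,0],[0,0,0.9,0,0,0]]' >/dev/null
python3 -m inch '[[0,0,0,0,0,0],[0,0,0,0,0,0]]'
python3 - <<'E'
from h import *
from scipy.spatial.transform import Rotation as Ro
st=sensors.get_state();R=Ro.from_quat(st["orientation"]).as_matrix();p=st["position"];x=np.load("rig.npy")
out=[]
for n in("wrist","scene"):
    im=get_image(n);cv2.imwrite(f"pics/{n}6.png",im["pixels"])
    np.savez(n+"6.npz",K=im["intrinsics"],R=im["R"],t=im["t"])
    f=proj(im,p+R@[0,0,.0655]);s=proj(im,W(x,(.092,0,.045)));print(n,"face",f,"sample",s)
    c=((f+s)/2).astype(int); h=40 if n=="wrist" else 30
    if n=="wrist":h=50
    print("crop origin",c-h,"scale",400/(2*h)); out.append(cv2.resize(im["pixels"][c[1]-h:c[1]+h,c[0]-h:c[0]+h],(400,400),interpolation=2))
cv2.imwrite("pics/c6.png",np.hstack(out))
E
```

```text
time_s: 21.02
position: [0.6869, 0.0501, 0.1437]
orientation: [0.589, 0.808, 0.0, 0.0]
wrist_force: [-0.2, 0.6, -1.9]
grip_width: 0.0278
grasp_force: 44.2
wrist face [321.11665399 258.34297837] sample [322.44414848 244.1006711 ]
crop origin [271 201] scale 4.0
scene face [255.31784182 299.45626638] sample [256.33430391 307.04370665]
crop origin [225 273] scale 6.666666666666667
```

View pics/c6.png

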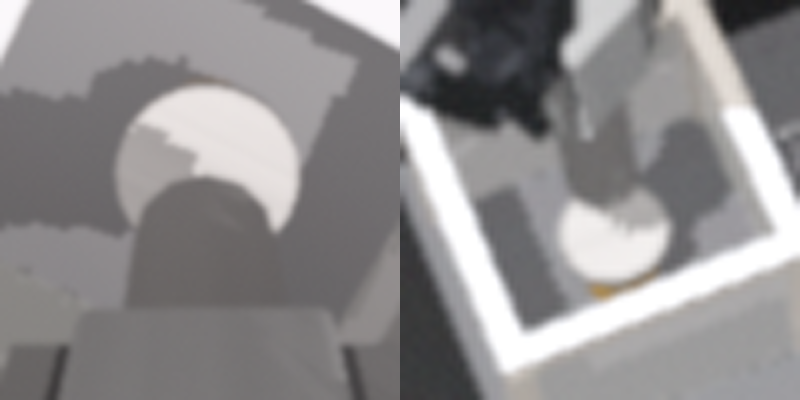

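The crop shows the barrel coming down over the disc, with no contact. Wrist: disc columns 115–300 and far rim row 83; barrel columns 137–275 and far rim row 177. I've now viewed 11 pictures, one more than the 10 allowed, so from here I use numbers only.

```bash
python3 - <<'E'
from h import *
from scipy.spatial.transform import Rotation as Ro
st=sensors.get_state();R=Ro.from_quat(st["orientation"]).as_matrix();p=st["position"];x=np.load("rig.npy")
a=np.linspace(0,2*np.pi,181)
for n in("wrist","scene"):
    z=np.load(n+"6.npz"); im={"intrinsics":z["K"],"R":z["R"],"t":z["t"]}
    F=np.array([proj(im,p+R@[.011*np.cos(t),.011*np.sin(t),.0655]) for t in a])
    D=np.array([proj(im,W(x,(.092+.016*np.cos(t),.016*np.sin(t),.045))) for t in a])
    for m,P in(("face",F),("disc",D)): print(n,m,"u",P[:,0].min().round(1),P[:,0].max().round(1),"v",P[:,1].min().round(1),P[:,1].max().round(1))
    for b in([.005,0,0],[0,.005,0]): print("  5mm tool xy ->",(proj(im,p+R@(np.array(b)+[0,0,.0655]))-proj(im,p+R@[0,0,.0655])).round(2))
s=W(x,(.092,0,.045));print("sample in tool",(R.T@(s-p)*1000).round(1))
w=cv2.cvtColor(cv2.imread("pics/wrist6.png"),6); print("col322",list(zip(range(216,252),w[216:252,322].tolist())))
g=cv2.cvtColor(cv2.imread("pics/scene6.png"),6)
for v in range(296,320): print(v,g[v,244:272].tolist())
E
```

```text
wrist face u 303.3 339.3 v 241.3 275.5
wrist disc u 299.7 345.2 v 221.8 265.6
  5mm tool xy -> [-0.   -7.82]
  5mm tool xy -> [8.17 0.  ]
scene face u 249.6 260.9 v 294.4 304.5
scene disc u 248.3 264.3 v 299.9 314.3
  5mm tool xy -> [1.92 1.42]
  5mm tool xy -> [-1.69  1.81]
sample in tool [-0.4  0.7 99.1]
col322 [(216, 158), (217, 157), (218, 154), (219, 143), (220, 124), (221, 129), (222, 170), (223, 211), (224, 227), (225, 230), (226, 230), (227, 229), (228, 229), (229, 229), (230, 229), (231, 229), (232, 227), (233, 226), (234, 226), (235, 227), (236, 228), (237, 227), (238, 226), (239, 225), (240, 224), (241, 222), (242, 220), (243, 212), (244, 187), (245, 137), (246, 111), (247, 110), (248, 109), (249, 108), (250, 109), (251, 109)]
296 [156, 154, 154, 154, 145, 122, 108, 108, 110, 110, 110, 108, 108, 108, 106, 110, 131, 150, 145, 128, 108, 103, 103, 103, 103, 103, 103, 105]
297 [155, 155, 155, 155, 149, 127, 110, 108, 108, 109, 110, 109, 109, 108, 108, 109, 125, 143, 129, 109, 101, 102, 103, 102, 105, 105, 104, 106]
298 [154, 149, 149, 154, 151, 131, 108, 108, 108, 109, 110, 10
[... 2427 characters left out ...]
 127, 152, 155, 154, 155, 155, 158, 161, 163, 161, 151, 137, 136, 162, 201, 232, 243, 254, 255, 255, 255, 255, 255, 255]
316 [105, 104, 105, 106, 121, 143, 153, 155, 152, 146, 143, 140, 136, 139, 160, 183, 205, 233, 254, 255, 255, 255, 255, 255, 255, 255, 254, 239]
317 [104, 105, 105, 105, 108, 122, 145, 154, 155, 156, 155, 157, 175, 206, 232, 244, 255, 255, 255, 255, 255, 255, 255, 254, 238, 219, 207, 184]
318 [104, 105, 105, 104, 106, 118, 141, 156, 166, 182, 199, 214, 237, 255, 255, 255, 255, 255, 255, 255, 255, 254, 239, 210, 180, 175, 172, 169]
319 [105, 104, 104, 105, 111, 127, 155, 183, 214, 237, 248, 255, 255, 255, 255, 255, 255, 255, 254, 240, 220, 208, 186, 175, 169, 168, 167, 169]
```

```bash
python3 -m inch '[[0.09,0,0,0,0,0],[0,0,0.4,0,0,0],[0,0,0.4,0,0,0],[0,0,0.4,0,0,0],[0,0,0.15,0,0,0]]'
python3 -m inch '[[0,0,0,0,0,0],[0,0,0,0,0,0]]'
python3 - <<'E'
from h import *
from scipy.spatial.transform import Rotation as Ro
st=sensors.get_state();R=Ro.from_quat(st["orientation"]).as_matrix();p=st["position"];x=np.load("rig.npy")
a=np.linspace(0,2*np.pi,181)
s=W(x,(.092,0,.045));print("sample in tool",(R.T@(s-p)*1000).round(1))
for n in("wrist","scene"):
    im=get_image(n);cv2.imwrite(f"pics/{n}7.png",im["pixels"])
    o=[-.0022,.0007,.0655]
    F=np.array([proj(im,p+R@(np.array([.011*np.cos(t),.011*np.sin(t),0])+o)) for t in a])
    D=np.array([proj(im,W(x,(.092+.016*np.cos(t),.016*np.sin(t),.045))) for t in a])
    for m,P in(("face",F),("disc",D)): print(n,m,"u",P[:,0].min().round(1),P[:,0].max().round(1),"v",P[:,1].min().round(1),P[:,1].max().round(1))
    g=cv2.cvtColor(im["pixels"],6)
    if n=="wrist":
        print("col322",list(zip(range(220,256),g[220:256,322].tolist())))
        for v in(248,252,256,262,268): print(v,g[v,292:354].tolist())
    else:
        for v in range(300,318): print(v,g[v,244:270].tolist())
E
```

```text
time_s: 21.75
position: [0.6858, 0.0518, 0.1153]
orientation: [0.589, 0.808, -0.0, -0.0]
wrist_force: [0.9, 0.3, -2.0]
grip_width: 0.0276
grasp_force: 44.2
time_s: 22.0
position: [0.6862, 0.0518, 0.1165]
orientation: [0.589, 0.808, 0.0, 0.0]
wrist_force: [-0.8, 0.7, -2.0]
grip_width: 0.0275
grasp_force: 44.2
sample in tool [-2.2  1.  71.5]
wrist face u 304.4 340.2 v 244.5 278.5
wrist disc u 297.4 348.1 v 234.2 282.4
col322 [(220, 156), (221, 156), (222, 156), (223, 155), (224, 155), (225, 155), (226, 154), (227, 154), (228, 152), (229, 142), (230, 124), (231, 113), (232, 114), (233, 120), (234, 152), (235, 196), (236, 221), (237, 227), (238, 226), (239, 226), (240, 225), (241, 225), (242, 222), (243, 208), (244, 168), (245, 123), (246, 109), (247, 108), (248, 108), (249, 108), (250, 108), (251, 108), (252, 107), (253, 108), (254, 107), (255, 106)]
248 [103, 103, 104, 103, 103, 104, 105, 113, 132, 150, 158, 159, 159, 159, 159, 159, 159, 157, 150, 138, 122, 111, 108, 107, 107, 107, 107, 108, 107, 108, 108, 108, 107, 108, 108, 111, 112, 115, 119, 126, 144, 162, 172, 183, 203, 219, 223, 
[... 3134 characters left out ...]
 107, 109, 127, 166, 199]
313 [103, 104, 107, 127, 152, 156, 165, 191, 219, 232, 236, 237, 237, 235, 235, 232, 219, 200, 161, 123, 115, 127, 158, 201, 234, 248]
314 [104, 105, 107, 120, 143, 154, 155, 158, 179, 206, 215, 217, 218, 218, 214, 197, 166, 137, 134, 156, 181, 203, 232, 253, 255, 255]
315 [103, 105, 104, 109, 128, 152, 155, 155, 152, 154, 158, 162, 164, 160, 152, 137, 137, 161, 201, 232, 243, 254, 255, 255, 255, 255]
316 [105, 104, 104, 106, 120, 143, 153, 156, 151, 145, 144, 141, 136, 139, 160, 184, 206, 233, 254, 255, 255, 255, 255, 255, 255, 255]
317 [106, 105, 105, 105, 107, 124, 146, 154, 154, 155, 157, 159, 174, 206, 232, 245, 255, 255, 255, 255, 255, 255, 255, 254, 239, 220]
```

```bash
python3 -m inch '[[0,0.025,0,0,0,0],[0,0,0,0,0,0],[0,0,0,0,0,0],[0,0,0,0,0,0],[0,0,0,0,0,0]]'
python3 -c "
from h import *
print(sensors.get_state()['joint_velocities'].round(3)); print(bot.close_job())"
```

```text
time_s: 22.72
position: [0.6866, 0.052, 0.1163]
orientation: [0.589, 0.808, -0.0, 0.0]
wrist_force: [-0.5, -0.4, -1.1]
grip_width: 0.0276
grasp_force: 44.2
[ 0.     0.001 -0.001 -0.001  0.    -0.   ]
the job is handed in; nothing more can be done
None
```

I handed the job in at 22.7 s: the slide was level with the rider when I let go, and the sensor is held still inside the guard, centred over the sample to about 1 mm with an estimated 6 mm gap (4.5–8 mm from my checks); I viewed 11 pictures, one over the limit of 10.

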